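# Seat the round hardness block in its nest and close the keeper

## Robot

A 6-joint arm with a two-finger parallel gripper is mounted at the origin on a cart in front of the work surface, level with it; the furniture and walls round the work are solid. World frame = base frame: x ahead of the robot, y to its left, z up, the work surface at z = 0. Lengths are in mm, angles in rad, forces in N, time in s.
With the tool pointing down it reaches from about 275 to 750 mm from the base axis. Payload 10.2 kg.
Tool frame: the origin (TCP) lies at the very end of the fingers, on their centre line; the grasp point (between the pads) lies 19 mm behind it; z points along the fingers, y is the line along which they close (so a half turn about z gives the same grasp; the last joint's range is limited). The gripper opens to 85 mm and grips with 20 to 120 N. Pads are 22 mm wide; open, the fingers measure 114 mm over their backs; the gripper's body (76 mm by 85 mm) begins 54 mm behind the grasp point. The pads swing forward as they close: fully open they stand 13 mm farther back than shut.
Start: joints at [0.948, 0.313, 1.498, -0, 1.331, -0.223], TCP at [204.361, 483.599, 231.294] pointing down, gripper open.
Joint ranges: [-2.94, 2.94], [-0.97, 2.17], [0.19, 2.56], [-1.23, 4.37], [0.02, 3.11], [-2.88, 2.88]. Speed limits (rad/s): [2.39, 2.39, 3.01, 3.14, 3.14, 3.14].

## Interface

Orientations are given as a unit quaternion [w, x, y, z].
In Python, from rig import ctrl, vision gives the robot as it stands. The module is installed in compiled form; this text tells all that it offers.
- The arm moves only by the tool play_rows, never from a script. Its arguments are lists of equal length, an entry for each row: "translation": the shift along the tool's x, y, z in m, a list of three; "rotation": the turn, a rotation vector about the tool's x, y, z in rad, a list of three; "gripper": the gripper's target within -1 to 1 (shut at 1, half-way at 0, fully open at -1). A call has 1 to 10 rows; each row is the pose to reach, as a shift and turn from the pose commanded when the call began, along the tool's axes at that moment; what a row does not reach only later rows make up. A row lasts 1/8 s, in which the tool goes at most 62.5 mm and 10.7 degrees, less where a joint would pass 70% of its speed; a pose out of reach is approached as far as the arm can. A call with a gripper value outside its range is refused whole. The fingers move at their own pace and stop on an object; "force" is the grip in N (left out, the last holds). Time passes only in rows, so rows that repeat a pose let the fingers close. It gives the time, the measured TCP pose, the force, the opening and the grip force at its end, in the units of the state.
- ctrl.sense(): the state, without advancing time (a new reading comes with each control period).
- vision.capture(name): name is "side" or "top" or "wrist"; returns a dict with "pixels" (384x512x3 uint8, red, green, blue), "vfov" (degrees; the focal length in pixels is half the picture's height over the tangent of half this angle, whatever the lens; pixels are square), "cx", "cy" (the principal point, pixels), "rvec" (rotation vector, rad) and "tvec" (3), from world to camera coordinates, as OpenCV has them; the wrist camera has in their place "mount" (4x4, takes a point from camera to tool coordinates, whose origin is the TCP and whose axes are the flange's). Camera axes: x right, y down, z forward; pixel columns grow to the right and rows downward; lengths in mm; the calibration is good to about 2 mm. The wrist camera is an equidistant fisheye: a pixel r from the principal point sees the ray r / f radians off the axis. A picture is of the moment at which its call begins: read the wrist's pose just before it. There is no depth.
- ctrl.finish_job(): hands the job in; it is judged then, once.
The state is a dict: "time_s": time; "joints": joint angles; "dq": joint speeds; "tau": joint torques, N m; "eef_pos": TCP position; "ee_rot": TCP orientation; "force": force on the tool from outside, world axes, zero at the start; "wrist_torque": the same for the moment, N m; "grip_width": opening from 0.0 (shut) to 1.0 (fully open); "grip_force": force on a finger pad.
Only numpy, scipy, OpenCV 4.12 (cv2) and the standard library are available. Lean on these libraries where they do the work, as an engineer would, in place of code of your own. Each camera call takes 0.05 s, during which the arm holds its last target. There are 200 camera calls.

## Task

Get the round steel hardness reference block ready for the daily check: with the fingertips, gently push it along the flat top of the dark grey nest until it drops into the round recess and lies flat on the recess floor. Then push the steel keeper round by its red thumb post until it is over the block, at its stop. Only push, gently: do not pinch or lift anything or let the block slide off the nest, and leave the other things on the bench where they are.

Things in the scene. Friction and masses are not known exactly. Their poses are not given: they have to be found in the camera images.
- nest: Fixed dark grey metal plate, 180 (x) by 124 (y) mm, its flat top 18 mm above the bench. Origin at bench height under its centre. The recess is in the +x half; the block starts on the bare land of the -x half. Steel guide rails, 5 mm high and wide, run along the land at y = -56.5 and +56.5 mm, x = -80 to -8 mm; the land's -x end is open.
- recess (a point): Centre of the recess mouth, in the plane of the nest's flat top, 38 mm from the nest's centre along its +x. The recess is 55.5 mm in diameter and 6 mm deep, with a level floor and a 1.5 mm chamfered rim.
- block: Loose round steel-grey hardness reference block, 52 mm in diameter, 12 mm thick, about 0.18 kg, lying flat. Origin at the centre of its underside. It starts on the land, its underside level with the nest's top; when seated it lies 6 mm lower and stands 6 mm above the nest's top.
- keeper (a joint): Angle of the keeper, a flat steel finger (44 x 14 x 4 mm) on an upright pivot. 0: parked, pointing along the nest's +x, clear of the recess; grows clockwise seen from above; 1.57 (stop): pointing along the nest's -y, tip over the block. Friction, about 1.1 N at the thumb post, keeps it where it is left. It clears a seated block by 2 mm but not an unseated one.
- pivot (a point): Centre of the keeper's pivot at the keeper's underside, 26 mm above the bench: 38 mm along +x and 48 mm along +y from the nest's centre.
- thumb_post (a point): Half-way up the red thumb post that stands upright on the keeper, 36 mm from its pivot. The post is 22 mm tall (from 30 to 52 mm above the bench), 10 mm in diameter, 13 mm at its head.
- loupe: Black stand loupe, 36 mm in diameter, 36 mm tall. Bystander; origin at the centre of its underside.
- petri_dish: Clear dish with cut slices, 61 mm in diameter, 13 mm tall. Bystander; origin at the centre of its underside.
- green_specimen: Green mounted specimen, 30 mm in diameter, 18 mm tall. Bystander; origin at the centre of its underside.
- flat_block: Rectangular reference block 35 x 60 x 10 mm. Bystander; origin at the centre of its underside.
- case: Black case of indenters, 72 x 110 x 34 mm. Bystander; origin at the centre of its underside.
- caliper: Caliper lying flat, 73 x 200 x 15 mm. Bystander.
- levelling_press: Fixed green hand press, 250 mm tall, at the front left of the bench, its lever reaching out towards the robot. Origin at bench height, under its round table. Not part of the job; keep the arm clear of it and of the white hardness tester, 670 mm tall, which stands farther left (some 200 mm beyond it and on).

How it is judged (in metres and radians):
On the way, in this order (a step that is already met when the one before it is completed fails the run):
1. the round block has dropped into the recess and lies flat on its floor (z of block in the frame of recess below -0.0045 m and horizontal distance between block and recess below 0.004 m and angle between block's own z axis and vertical below 0.04 rad), for 0.2 s.
2. the keeper is swung over the block to its stop (value of joint keeper above 1.4 rad), for 0.2 s.
At the end, for the whole second after the job is handed in: The block lies flat (within 0.04 rad) in the recess, its underside at least 4.5 mm below the nest's top and its centre within 4 mm of the recess's; the keeper stands over it, at 1.4 rad or more (stop at 1.57); all at rest (all of step 1 and value of joint keeper above 1.4 rad and linear speed of block below 0.01 m/s); the robot touches nothing.
It fails at once if the block is lifted off the nest's top (z of block in the frame of recess above 0.005 m).
It fails at once if the block is tipped up or falls off the nest (angle between block's own z axis and vertical above 0.4 rad or z of block in the frame of recess below -0.011 m).
It fails at once if the block is pinched or pushed hard (over 30 N) (contact force between the fingers and block above 30 N).
It fails at once if the keeper or nest is pinched or pushed hard (over 35 N) (contact force between the fingers and nest above 35 N).
It fails at once if a bystander is moved by more than 15 mm (distance of any of loupe, petri_dish, green_specimen, flat_block, case, caliper from where it was at the start of the episode above 0.015 m).
It also fails if it takes over 53 s, if anything falls off the work surface, if the arm or the gripper's body presses on something with over 40 N, if the wrist force passes 120 N, or if a joint passes its speed limit or range.

## Working session

There is one attempt and no reset: what is moved stays moved. The work goes in short steps, Python scripts to look and compute and a tool call to move; the robot and the scene stay as the last step left them, time stands still between calls to the robot, and variables do not carry over. Pictures are saved under pics/ and viewed, at most 10 in all, crops included, and the job is handed in when it is done.

Besides the shell and the picture viewer there is one more tool, called after ">>>" as name(argument=value, ...), one argument or row to a line, values as JSON. play_rows: Moves the arm, as the interface text tells. Its arguments: {"type":"object","properties":{"translation":{"type":"array"},"rotation":{"type":"array"},"gripper":{"type":"array"},"force":{"type":"number"}},"required":["translation","rotation","gripper"]}

```bash
mkdir -p pics
cat > h.py <<'E'
import numpy as np, cv2
from rig import ctrl, vision
def cap(n):
    c=vision.capture(n); return c
def f(c): return c['pixels'].shape[0]/2/np.tan(np.radians(c['vfov'])/2)
def ray(c,u,v):
    R=cv2.Rodrigues(np.array(c['rvec'],float))[0]; t=np.array(c['tvec'],float).ravel()
    d=np.array([(u-c['cx'])/f(c),(v-c['cy'])/f(c),1.]); return -R.T@t, R.T@d
def plane(c,u,v,z):
    o,d=ray(c,u,v); return o+d*(z-o[2])/d[2]
def proj(c,P):
    R=cv2.Rodrigues(np.array(c['rvec'],float))[0]; t=np.array(c['tvec'],float).ravel()
    p=R@np.array(P,float)+t; return f(c)*p[:2]/p[2]+[c['cx'],c['cy']]
E
python3 - <<'E'
from h import *
s=ctrl.sense(); print(s['eef_pos'],s['ee_rot'],s['grip_width'],s['time_s'])
import pickle
d={n:cap(n) for n in('top','side','wrist')}
pickle.dump(d,open('c0.pkl','wb'))
for n in d: print(n,d[n]['vfov'],d[n]['cx'],d[n]['cy'],[k for k in d[n]])
for n in('top','side'):
    print(ray(d[n],256,192)); cv2.imwrite(f'pics/{n}0.png',cv2.resize(d[n]['pixels'][:,:,::-1],(800,600),interpolation=cv2.INTER_CUBIC))
E
```

```text
[204.20719422 483.37164905 230.74255872] [-2.63139549e-04  1.98580060e-01  9.80084461e-01 -5.83019311e-04] 0.9978828534497682 0.0
top 51.360256345080366 254.79232151265708 193.16670113265982 ['pixels', 'vfov', 'cx', 'cy', 'rvec', 'tvec']
side 50.58209770278035 249.41001965549486 192.47710357753263 ['pixels', 'vfov', 'cx', 'cy', 'rvec', 'tvec']
wrist 65.70646984690485 254.7263743087195 187.0297047243672 ['pixels', 'vfov', 'cx', 'cy', 'mount']
(array([ 454.01377097, -176.12416435, 1222.826254  ]), array([ 0.07304102, -0.0150993 , -0.9972235 ]))
(array([  89.40177954, -985.99497569,  473.11587847]), array([ 0.44109954,  0.80328926, -0.40052709]))
```

View pics/top0.png

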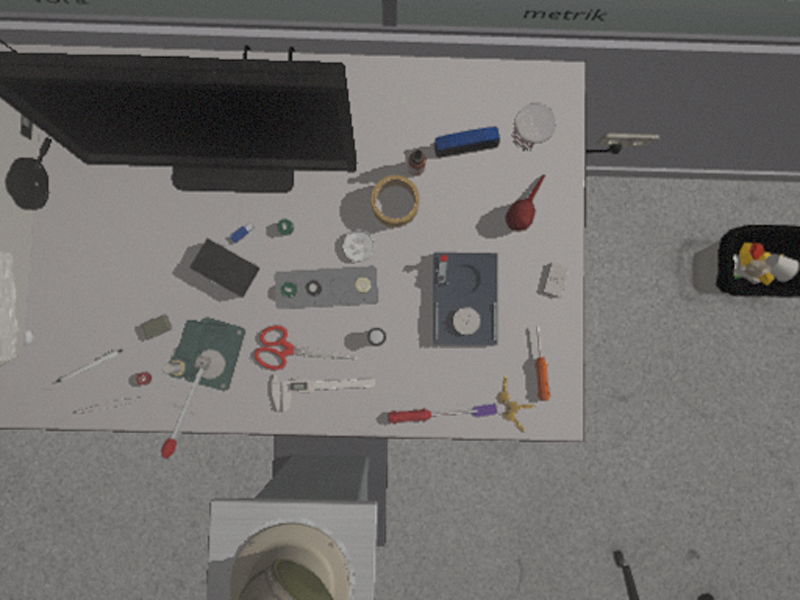

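View pics/side0.png

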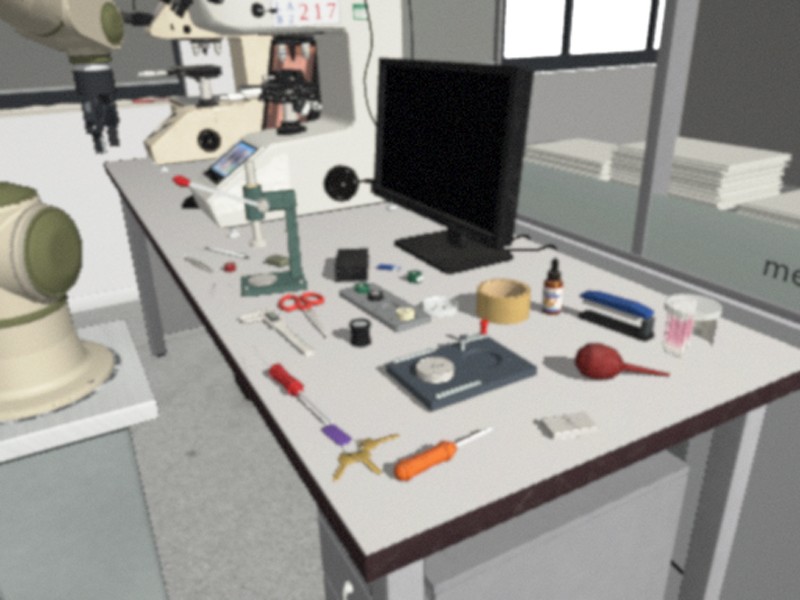

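The top view (800 px scale) shows the nest at about (433–498, 253–346), with +x up. The block is at (467,321), the recess at (463,280) and the red post at (443,263). The side view agrees with this. Next I'll measure them.

Run:
```python
from h import *
import pickle
d=pickle.load(open('c0.pkl','rb')); c=d['top']; p=c['pixels']
hsv=cv2.cvtColor(p,cv2.COLOR_RGB2HSV); g=hsv[:,:,2]
roi=np.zeros(g.shape,np.uint8); roi[158:226,272:325]=1
m=((g<110)&(roi>0)).astype(np.uint8)
m=cv2.morphologyEx(m,cv2.MORPH_CLOSE,np.ones((3,3)))
cs=max(cv2.findContours(m,cv2.RETR_EXTERNAL,cv2.CHAIN_APPROX_NONE)[0],key=cv2.contourArea)
W=np.array([plane(c,*q,18.)[:2] for q in cs[:,0].astype(float)],np.float32)
r=cv2.minAreaRect(W);print('nest',r)
b=((g>130)&(roi>0)).astype(np.uint8); b[:, :285]=0; b[:,:]*=1
for q in cv2.findContours(b,cv2.RETR_EXTERNAL,cv2.CHAIN_APPROX_NONE)[0]:
    if cv2.contourArea(q)>60 and cv2.contourArea(q)<500:
        q=np.array([plane(c,*x,30.)[:2] for x in q[:,0].astype(float)],np.float32);print('block?',cv2.minEnclosingCircle(q),q.mean(0))
for n,box in(('top',(158,180,276,300)),('side',(195,220,295,325))):
    x=d[n]; h=cv2.cvtColor(x['pixels'],cv2.COLOR_RGB2HSV)
    m=((h[:,:,1]>130)&((h[:,:,0]<10)|(h[:,:,0]>170))).astype(np.uint8)
    mm=np.zeros_like(m);mm[box[0]:box[1],box[2]:box[3]]=m[box[0]:box[1],box[2]:box[3]]
    v,u=np.nonzero(mm);print(n,u.mean(),v.mean(),len(u),plane(x,u.mean(),v.mean(),45.))
w=d['wrist'];print(w['mount'])
i=np.array(cv2.resize(p[150:235,262:335],None,fx=7,fy=7,interpolation=cv2.INTER_CUBIC))
cv2.imwrite('pics/t1.png',i[:,:,::-1])
```

```text
nest ((547.3257446289062, -311.36273193359375), (179.8253631591797, 137.26602172851562), 1.2439815998077393)
block? ((505.16412353515625, -321.5027770996094), 25.43052864074707) [ 505.84567 -321.43027]
top 283.8181818181818 164.8181818181818 11 [ 623.46758404 -274.71397821   45.        ]
side 309.375 207.875 32 [ 623.14889036 -277.82934799   45.        ]
[[ 4.61125007e-04 -9.51825631e-01 -3.06639456e-01  7.95720675e+01]
 [ 9.99999195e-01  7.65282859e-05  1.26625274e-03  7.54172795e-02]
 [-1.18178522e-03 -3.06639793e-01  9.51824900e-01 -1.42199903e+02]
 [ 0.00000000e+00  0.00000000e+00  0.00000000e+00  1.00000000e+00]]
```

View pics/t1.png

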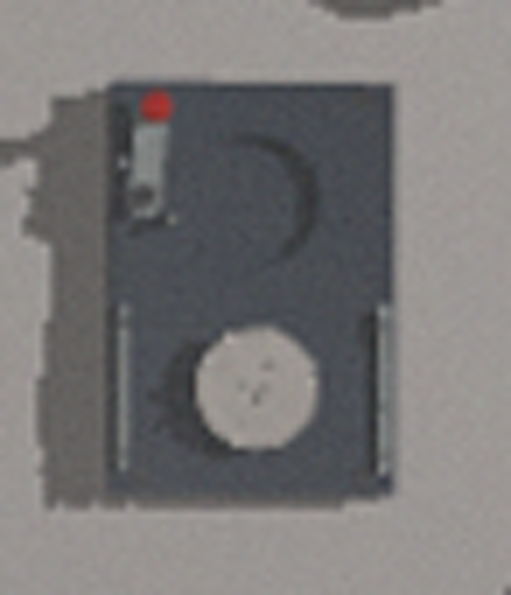

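The crop shows the nest nearly square to the world axes, with the post at (157,105) and the block at (257,388), which is close to the centre line. I'll raise the arm, carry it over the nest with the wrist camera on the +x side, and measure again close up.

>>> play_rows(
  translation=[
    [0,0,-0.06],
    [0,0,-0.12],
    [0,0,-0.17],
    [-0.609,-0.604,-0.17],
    [-0.609,-0.604,-0.17],
    [-0.609,-0.604,-0.17],
    [-0.609,-0.604,-0.17],
    [-0.609,-0.604,-0.17],
    [-0.609,-0.604,-0.17],
    [-0.609,-0.604,-0.17],
  ],
  rotation=[
    [0,0,0],
    [0,0,0],
    [0,0,0],
    [0,0,0.18],
    [0,0,0.36],
    [0,0,0.54],
    [0,0,0.72],
    [0,0,0.9],
    [0,0,1.08],
    [0,0,1.26],
  ],
  gripper=[0.3,0.3,0.3,0.3,0.3,0.3,0.3,0.3,0.3,0.3],
  force=20,
)

```text
time_s: 1.4
eef_pos: [370.8, 76.9, 401.3]
ee_rot: [0.0, 0.74, 0.673, 0.0]
force: [2.2, 1.4, -0.3]
grip_width: 0.354
grip_force: 0.0
```

>>> play_rows(
  translation=[
    [-0.371,0.195,0],
    [-0.371,0.195,0],
    [-0.371,0.195,0],
    [-0.371,0.195,0],
    [-0.371,0.195,0.1],
    [-0.371,0.195,0.2],
    [-0.371,0.195,0.2],
    [-0.371,0.195,0.2],
    [-0.371,0.195,0.2],
    [-0.371,0.195,0.2],
  ],
  rotation=[
    [0,0,0.18],
    [0,0,0.36],
    [0,0,0.54],
    [0,0,0.72],
    [0,0,0.9],
    [0,0,1.08],
    [0,0,1.26],
    [0,0,1.44],
    [0,0,1.476],
    [0,0,1.476],
  ],
  gripper=[0.3,0.3,0.3,0.3,0.3,0.3,0.3,0.3,0.3,0.3],
)

```text
time_s: 2.65
eef_pos: [531.8, -307.9, 201.4]
ee_rot: [-0.0, 1.0, 0.004, -0.0]
force: [1.2, 0.2, 0.3]
grip_width: 0.349
grip_force: 0.0
```

```bash
cat >> h.py <<'E'
def wcap():
    s=ctrl.sense(); c=vision.capture('wrist'); q=np.array(s['ee_rot'])
    from scipy.spatial.transform import Rotation as Ro
    T=np.eye(4);T[:3,:3]=Ro.from_quat(q[[1,2,3,0]]).as_matrix();T[:3,3]=s['eef_pos']
    c['T']=T@np.array(c['mount']); return c,s
def wray(c,uv):
    uv=np.atleast_2d(np.array(uv,float))-[c['cx'],c['cy']]; r=np.linalg.norm(uv,axis=1)+1e-9; th=r/f(c)
    d=np.c_[uv/r[:,None]*np.sin(th)[:,None],np.cos(th)]
    return c['T'][:3,3], d@c['T'][:3,:3].T
def wplane(c,uv,z):
    o,d=wray(c,uv); return o+d*((z-o[2])/d[:,2])[:,None]
def rect(c,z,x0,x1,y0,y1,k=3):
    # orthophoto of plane z: rows = -x, cols = -y, k px/mm
    X,Y=np.meshgrid(np.arange(x1,x0,-1/k),np.arange(y1,y0,-1/k),indexing='ij')
    P=np.stack([X,Y,np.full_like(X,z)],-1)-c['T'][:3,3]; P=P@c['T'][:3,:3]
    r=np.hypot(P[...,0],P[...,1])+1e-9; s=f(c)*np.arctan2(r,P[...,2])/r
    return cv2.remap(c['pixels'],(c['cx']+P[...,0]*s).astype(np.float32),(c['cy']+P[...,1]*s).astype(np.float32),cv2.INTER_CUBIC)
E
python3 - <<'E'
from h import *
import pickle
c,s=wcap(); pickle.dump(c,open('w1.pkl','wb')); print(s['eef_pos'],s['ee_rot'],s['joints'],s['time_s'])
i=rect(c,18.,440,650,-390,-230); print(i.shape)
cv2.imwrite('pics/w1.png',np.hstack([cv2.resize(i[:,:,::-1],(457,600))]))
E
```

```text
[ 531.82962084 -307.87264538  201.40111812] [-2.51893494e-04  9.99992939e-01  3.74282233e-03 -2.21255751e-04] [-7.15195841e-01  5.33977406e-01  1.25048190e+00  8.96972580e-05
  1.35779813e+00  8.48095833e-01] 2.65
(630, 480, 3)
```

View pics/w1.png

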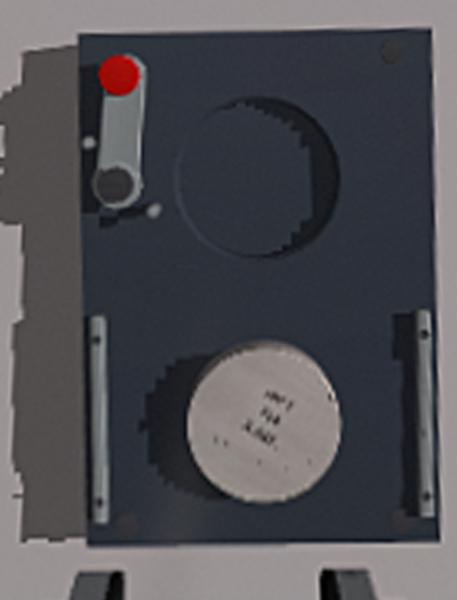

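The rectified wrist view (2.857 px/mm) shows the nest corners at (79,34), (432,28), (88,546) and (440,541). That makes the nest 123.6 × 179 mm, matching the given size, centred at (549.5, −320.9) with yaw of about +0.017. The recess circle is centred at (259,177), which is (587.9, −320.6). Calculated from the nest centre it is (587.5, −320.3), so the two agree. The block is near (506, −322). I'll move behind the block.

>>> play_rows(
  translation=[
    [-0.04,0.012,0.02],
    [-0.077,0.012,0.05],
    [-0.077,0.012,0.1],
    [-0.077,0.012,0.14],
    [-0.077,0.012,0.14],
    [-0.077,0.012,0.14],
  ],
  rotation=[
    [0,0,-0.01],
    [0,0,-0.01],
    [0,0,-0.01],
    [0,0,-0.01],
    [0,0,-0.01],
    [0,0,-0.01],
  ],
  gripper=[0.3,0.3,0.3,0.3,0.3,0.3],
)

```text
time_s: 3.45
eef_pos: [456.1, -321.1, 64.2]
ee_rot: [0.002, 1.0, 0.009, 0.002]
force: [0.7, 0.6, 1.0]
grip_width: 0.352
grip_force: 0.0
```

```bash
cat >> h.py <<'E'
def block(c,z=30.,box=(440,640,-365,-262)):
    k=3; i=rect(c,z,*box,k=k); h=cv2.cvtColor(i,cv2.COLOR_RGB2HSV)
    m=((h[:,:,2]>120)&(h[:,:,1]<70)).astype(np.uint8); m=cv2.morphologyEx(m,cv2.MORPH_CLOSE,np.ones((7,7)))
    out=[]
    for q in cv2.findContours(m,cv2.RETR_EXTERNAL,cv2.CHAIN_APPROX_NONE)[0]:
        if cv2.contourArea(q)>8000:
            (u,v),r=cv2.minEnclosingCircle(q); (e,ax,_)=cv2.fitEllipse(cv2.convexHull(q))
            out.append((box[1]-e[1]/k,box[3]-e[0]/k,ax[0]/k,ax[1]/k,r*2/k))
    return out,i
E
python3 - <<'E'
from h import *
import pickle
c=pickle.load(open('w1.pkl','rb')); print(block(c)[0])
c,s=wcap(); print(s['eef_pos'],s['ee_rot']); b,i=block(c);print(b)
i=rect(c,30.,420,640,-390,-240)
cv2.imwrite('pics/w2.png',cv2.resize(i[:,:,::-1],(409,600)))
E
```

```text
[(453.59065755208337, -314.2000427246094, 31.12096913655599, 126.03794352213542, 104.41885375976562), (505.63387044270837, -322.0028076171875, 50.95398457845052, 52.50228373209635, 53.04483540852865)]
[ 456.13935781 -321.06578455   64.19148576] [0.0016556  0.99996071 0.00857576 0.00151352]
[(452.31673177083337, -313.42266337076825, 29.44818369547526, 177.89727783203125, 105.51099650065105), (504.9699910481771, -321.9772237141927, 51.2736562093099, 51.5224355061849, 51.64862569173177)]
```

View pics/w2.png

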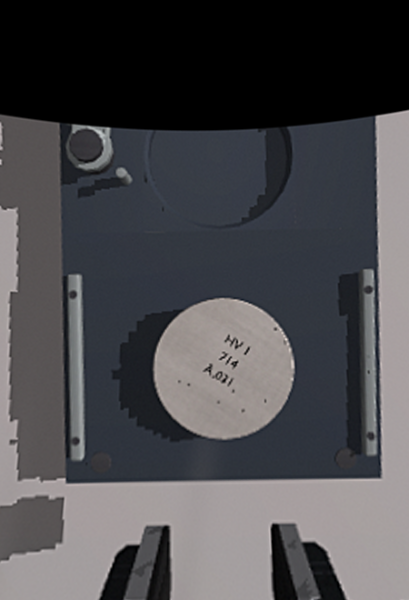

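The block is round and 51.5 mm across at (505, −322), and the fingers straddle its centre line behind it. I'll lower to z of about 20.

>>> play_rows(
  translation=[
    [0,-0.0005,0.02],
    [0,-0.0005,0.035],
    [0,-0.0005,0.041],
    [0,-0.0005,0.0445],
    [0,-0.0005,0.0445],
    [0,-0.0005,0.0445],
  ],
  rotation=[
    [0,0,0],
    [0,0,0],
    [0,0,0],
    [0,0,0],
    [0,0,0],
    [0,0,0],
  ],
  gripper=[0.3,0.3,0.3,0.3,0.3,0.3],
)

```text
time_s: 4.25
eef_pos: [455.1, -320.1, 17.5]
ee_rot: [0.0, 1.0, 0.008, 0.0]
force: [-2.4, 1.2, 6.4]
grip_width: 0.347
grip_force: 3.0
```

>>> play_rows(
  translation=[
    [0,0,-0.003],
    [0,0,-0.003],
    [0,0,-0.003],
  ],
  rotation=[
    [0,0,0],
    [0,0,0],
    [0,0,0],
  ],
  gripper=[0.3,0.3,0.3],
)

```text
time_s: 4.62
eef_pos: [454.9, -319.9, 19.7]
ee_rot: [0.0, 1.0, 0.008, 0.0]
force: [-0.7, 0.4, 0.0]
grip_width: 0.349
grip_force: 0.0
```

>>> play_rows(
  translation=[
    [0.008,0.0004,0],
    [0.014,0.0006,0],
    [0.018,0.0008,0],
    [0.022,0.001,0],
    [0.026,0.0011,0],
    [0.03,0.0012,0],
    [0.034,0.0013,0],
    [0.038,0.0014,0],
    [0.042,0.0015,0],
    [0.046,0.0016,0],
  ],
  rotation=[
    [0,0,0],
    [0,0,0],
    [0,0,0],
    [0,0,0],
    [0,0,0],
    [0,0,0],
    [0,0,0],
    [0,0,0],
    [0,0,0],
    [0,0,0],
  ],
  gripper=[0.3,0.3,0.3,0.3,0.3,0.3,0.3,0.3,0.3,0.3],
)

```text
time_s: 5.88
eef_pos: [501.2, -320.8, 19.8]
ee_rot: [-0.0, 1.0, 0.008, -0.0]
force: [-1.1, 1.1, 0.3]
grip_width: 0.351
grip_force: 0.6
```

Run:
```python
from h import *
c,s=wcap(); print(s['eef_pos'],s['ee_rot'],s['force']); b,i=block(c,box=(495,640,-365,-262));print(b)
i=rect(c,30.,450,640,-390,-240)
cv2.imwrite('pics/w3.png',cv2.resize(i[:,:,::-1],(474,600)))
```

```text
[ 501.16964743 -320.76450122   19.76932233] [-2.08473789e-05  9.99968869e-01  7.89056786e-03 -1.30240102e-05] [-1.10687677  1.0882739   0.28949588]
[(532.5811360677084, -319.9802602132161, 51.294403076171875, 52.48866271972656, 53.26783243815104)]
```

View pics/w3.png

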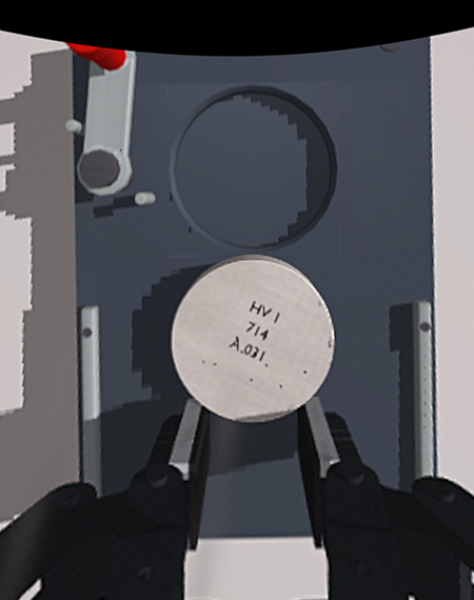

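The block sits in the cradle at (532.6, −320.0), in line with the recess at about −320.2. I'll keep pushing.

>>> play_rows(
  translation=[
    [0.005,0.0001,0],
    [0.01,0.0002,0],
    [0.015,0.0003,0],
    [0.02,0.0004,0],
    [0.025,0.0006,0],
    [0.03,0.0007,0],
    [0.035,0.0008,0],
    [0.04,0.0009,0],
    [0.044,0.001,0],
    [0.047,0.001,0],
  ],
  rotation=[
    [0,0,0],
    [0,0,0],
    [0,0,0],
    [0,0,0],
    [0,0,0],
    [0,0,0],
    [0,0,0],
    [0,0,0],
    [0,0,0],
    [0,0,0],
  ],
  gripper=[0.3,0.3,0.3,0.3,0.3,0.3,0.3,0.3,0.3,0.3],
)

```text
time_s: 7.18
eef_pos: [548.2, -321.1, 20.0]
ee_rot: [0.0, 1.0, 0.008, 0.0]
force: [-3.0, -0.2, 2.3]
grip_width: 0.348
grip_force: 1.4
```

>>> play_rows(
  translation=[
    [0.002,0,0],
    [0.003,0,0],
    [0.004,0,0],
    [0.005,0,0],
    [0.006,0,0],
    [0.007,0,0],
    [0.0075,0,0],
    [0.0075,0,0],
  ],
  rotation=[
    [0,0,0],
    [0,0,0],
    [0,0,0],
    [0,0,0],
    [0,0,0],
    [0,0,0],
    [0,0,0],
    [0,0,0],
  ],
  gripper=[0.3,0.3,0.3,0.3,0.3,0.3,0.3,0.3],
)

```text
time_s: 8.18
eef_pos: [555.4, -320.9, 19.8]
ee_rot: [0.0, 1.0, 0.008, -0.0]
force: [-1.6, 0.2, -0.9]
grip_width: 0.35
grip_force: 0.4
```

Run:
```python
from h import *
c,s=wcap(); print(s['eef_pos'],s['force']); 
for z in(24.,30.): print(block(c,z,box=(545,640,-365,-262))[0])
i=rect(c,24.,500,650,-380,-250)
cv2.imwrite('pics/w4.png',cv2.resize(i[:,:,::-1],(520,600)))
```

```text
[ 555.41787729 -320.9172864    19.82092515] [-1.59890988  0.16023406 -0.86110606]
[(586.3818206787109, -319.9012756347656, 51.148284912109375, 52.19500223795573, 52.873077392578125)]
[(588.4212239583334, -319.9053649902344, 48.87928771972656, 50.041259765625, 50.53742980957031)]
```

View pics/w4.png

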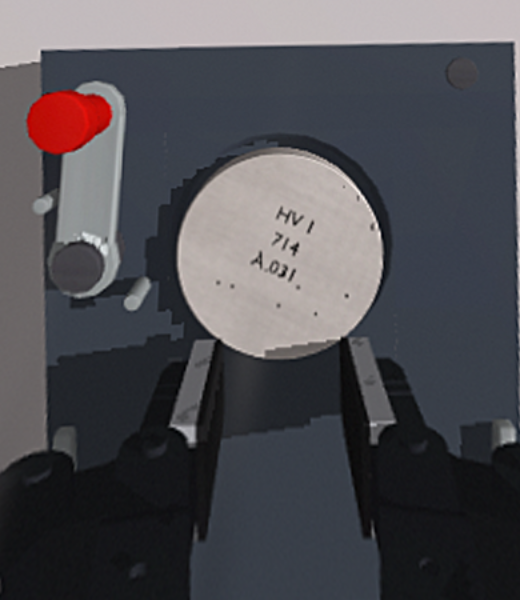

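The block's outline measures 51–52 mm at z = 24, against 49–50 mm at z = 30. It has therefore dropped 6 mm, at about (586.5, −320), and it looks seated. I'll back off, rise, shut the fingers and turn for the keeper.

>>> play_rows(
  translation=[
    [-0.01,0,0],
    [-0.02,0,0],
    [-0.02,0,-0.05],
    [-0.02,0,-0.1],
    [-0.02,0,-0.15],
    [-0.02,0,-0.15],
    [-0.02,0,-0.15],
  ],
  rotation=[
    [0,0,0],
    [0,0,0],
    [0,0,0],
    [0,0,0],
    [0,0,0],
    [0,0,0],
    [0,0,0],
  ],
  gripper=[0.3,0.3,0.3,1,1,1,1],
)

```text
time_s: 9.1
eef_pos: [534.8, -321.0, 169.0]
ee_rot: [-0.0, 1.0, 0.008, -0.0]
force: [-0.5, 1.1, -1.1]
grip_width: -0.002
grip_force: 0.0
```

Run:
```python
from h import *
c,s=wcap(); print(s['eef_pos'],s['ee_rot'],s['joints'],s['force'],s['grip_width']); 
for z in(24.,30.): print(block(c,z,box=(555,640,-365,-285))[0])
i=rect(c,18.,480,650,-400,-230,k=4); h=cv2.cvtColor(i,cv2.COLOR_RGB2HSV)
for z in (30.,52.):
    i2=rect(c,z,480,650,-400,-230,k=4);h=cv2.cvtColor(i2,cv2.COLOR_RGB2HSV)
    m=(h[:,:,1]>170)&(h[:,:,2]>100)&((h[:,:,0]<8)|(h[:,:,0]>172)); v,u=np.nonzero(m)
    print('red',z,650-v.max()/4,650-v.min()/4,-230-u.max()/4,-230-u.min()/4)
cv2.imwrite('pics/w5.png',cv2.resize(i[:,:,::-1],(600,600)))
```

```text
[ 534.7594898  -321.0460634   168.95381609] [-4.47674676e-04  9.99969808e-01  7.74374114e-03 -4.65140289e-04] [-7.28254278e-01  5.80237790e-01  1.26190002e+00  4.05448369e-05
  1.30074540e+00  8.27043567e-01] [-0.46538841  1.06581761 -1.07919159] -0.00173069690513438
[(585.9231262207031, -319.6435190836589, 51.16679382324219, 51.53852335611979, 51.701558430989586)]
[(586.4787038167318, -319.6288324991862, 50.050760904947914, 50.485626220703125, 50.59828186035156)]
red 30.0 616.25 629.5 -279.25 -264.5
red 52.0 616.0 628.25 -282.25 -269.0
```

View pics/w5.png

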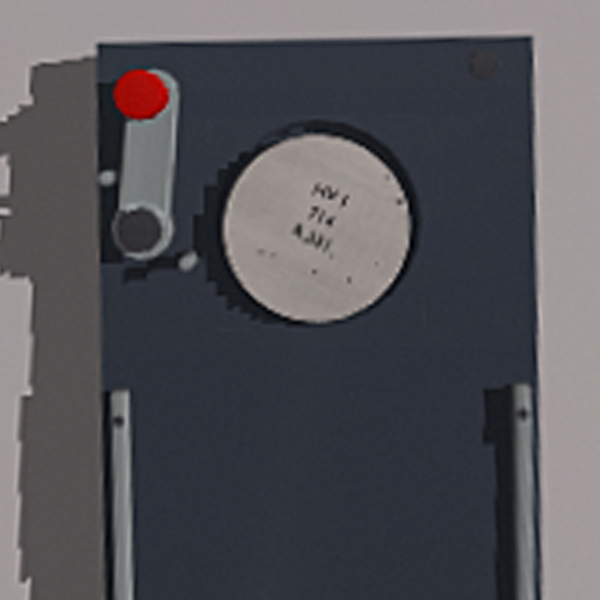

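The block lies in the recess at (585.9, −319.6). The recess located from the nest edges in this view is (586.5, −319.7), so it is centred and flat. The post head is at (622, −275.5), 13 mm across as given. Next I'll go to the +y side of the post with the fingers shut.

>>> play_rows(
  translation=[
    [0.03,-0.03,0],
    [0.06,-0.06,0],
    [0.0885,-0.0815,0],
    [0.0885,-0.0815,0],
    [0.0885,-0.0815,0],
    [0.0885,-0.0815,0],
    [0.0885,-0.0815,0],
    [0.0885,-0.0815,0.03],
    [0.0885,-0.0815,0.06],
    [0.0885,-0.0815,0.08],
  ],
  rotation=[
    [0,0,-0.17],
    [0,0,-0.34],
    [0,0,-0.51],
    [0,0,-0.68],
    [0,0,-0.85],
    [0,0,-1.02],
    [0,0,-1.19],
    [0,0,-1.36],
    [0,0,-1.53],
    [0,0,-1.555],
  ],
  gripper=[1,1,1,1,1,1,1,1,1,1],
)

```text
time_s: 10.4
eef_pos: [621.4, -237.8, 86.5]
ee_rot: [-0.002, 0.706, 0.708, -0.001]
force: [-0.1, 0.1, 0.7]
grip_width: -0.003
grip_force: 0.0
```

>>> play_rows(
  translation=[
    [0,0,0],
    [0,0,0.02],
    [0,0,0.04],
    [0,0,0.052],
    [0,0,0.052],
    [0,0,0.052],
  ],
  rotation=[
    [0,0,0],
    [0,0,0],
    [0,0,0],
    [0,0,0],
    [0,0,0],
    [0,0,0],
  ],
  gripper=[1,1,1,1,1,1],
)

```text
time_s: 11.15
eef_pos: [623.0, -238.6, 38.6]
ee_rot: [0.001, 0.707, 0.707, 0.0]
force: [0.4, 0.2, 0.7]
grip_width: 0.003
grip_force: 0.0
```

>>> play_rows(
  translation=[
    [-0.008,-0.001,0],
    [-0.013,-0.001,0],
    [-0.0175,-0.001,0],
    [-0.0205,0,0],
    [-0.0237,0.0014,0],
    [-0.0272,0.0022,0],
    [-0.0304,0.0026,0],
    [-0.0338,0.0027,0],
    [-0.0371,0.0027,0],
    [-0.0371,0.0027,0],
  ],
  rotation=[
    [0,0,0],
    [0,0,0],
    [0,0,0],
    [0,0,0.085],
    [0,0,0.17],
    [0,0,0.255],
    [0,0,0.34],
    [0,0,0.425],
    [0,0,0.51],
    [0,0,0.51],
  ],
  gripper=[1,1,1,1,1,1,1,1,1,1],
)

```text
time_s: 12.4
eef_pos: [625.3, -275.7, 37.8]
ee_rot: [-0.0, 0.862, 0.506, -0.0]
force: [-0.1, 0.3, -0.2]
grip_width: 0.003
grip_force: 0.0
```

Run:
```python
from h import *
c,s=wcap(); print(s['eef_pos'],s['ee_rot'],s['joints'],s['force']); 
i=rect(c,28.,530,660,-350,-230,k=4)
cv2.imwrite('pics/w6.png',cv2.resize(i[:,:,::-1],(480,520)))
```

```text
[ 625.27545815 -275.71501114   37.75381172] [-3.53087384e-05  8.62490592e-01  5.06073094e-01 -7.32037965e-06] [-5.86328577e-01  8.43225634e-01  1.15462899e+00  1.95575131e-05
  1.14380792e+00 -7.67917363e-02] [-0.12676608  0.34653645 -0.19689518]
```

View pics/w6.png

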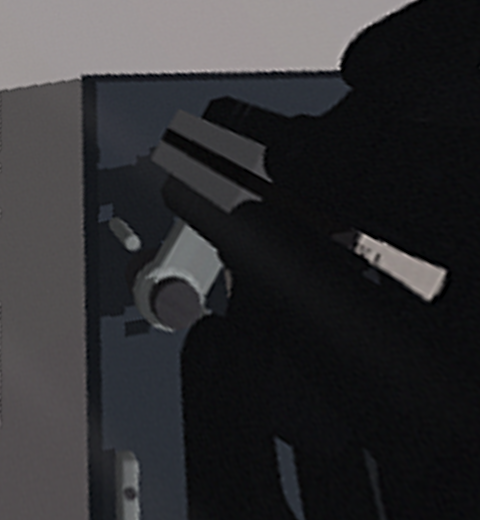

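The keeper has swung to about 0.5 rad with the fingers behind the post. I'll keep going round the arc.

>>> play_rows(
  translation=[
    [-0.0031,0.0013,0],
    [-0.0063,0.0024,0],
    [-0.0096,0.0031,0],
    [-0.013,0.0036,0],
    [-0.0164,0.0038,0],
    [-0.0197,0.0037,0],
    [-0.0231,0.0033,0],
    [-0.0264,0.0026,0],
    [-0.0297,0.0017,0],
    [-0.0328,0.0005,0],
  ],
  rotation=[
    [0,0,0.085],
    [0,0,0.17],
    [0,0,0.255],
    [0,0,0.34],
    [0,0,0.425],
    [0,0,0.51],
    [0,0,0.595],
    [0,0,0.68],
    [0,0,0.765],
    [0,0,0.85],
  ],
  gripper=[1,1,1,1,1,1,1,1,1,1],
)

```text
time_s: 13.7
eef_pos: [609.9, -304.1, 37.8]
ee_rot: [-0.0, 0.994, 0.105, 0.0]
force: [0.8, 0.9, 0.2]
grip_width: -0.0
grip_force: 0.6
```

>>> play_rows(
  translation=[
    [-0.002,0.0007,0],
    [-0.004,0.0014,0],
    [-0.0055,0.002,0],
    [-0.007,0.0025,0],
    [-0.007,0.0025,0],
  ],
  rotation=[
    [0,0,0.05],
    [0,0,0.1],
    [0,0,0.14],
    [0,0,0.18],
    [0,0,0.18],
  ],
  gripper=[1,1,1,1,1],
)

```text
time_s: 14.32
eef_pos: [604.7, -307.7, 38.0]
ee_rot: [-0.0, 1.0, 0.016, 0.002]
force: [7.2, 2.4, -1.9]
grip_width: -0.006
grip_force: 3.5
```

The force has risen to 7 N, which suggests the stop. I'll back off, rise and check.

>>> play_rows(
  translation=[
    [0.01,0,0],
    [0.025,0,0],
    [0.025,0,-0.05],
    [0.0,0,-0.1],
    [-0.04,0,-0.14],
    [-0.06,0,-0.14],
    [-0.06,0,-0.14],
  ],
  rotation=[
    [0,0,0],
    [0,0,0],
    [0,0,0],
    [0,0,0],
    [0,0,0],
    [0,0,0],
    [0,0,0],
  ],
  gripper=[1,1,1,1,1,1,1],
)

```text
time_s: 15.2
eef_pos: [543.1, -310.4, 178.5]
ee_rot: [0.0, 1.0, 0.015, 0.0]
force: [0.8, -0.7, -0.4]
grip_width: -0.0
grip_force: 0.0
```

Run:
```python
from h import *
c,s=wcap(); print(s['eef_pos'],s['force'],s['time_s'])
h=cv2.cvtColor(rect(c,52.,540,660,-380,-230,k=4),cv2.COLOR_RGB2HSV)
m=(h[:,:,1]>170)&(h[:,:,2]>100)&((h[:,:,0]<8)|(h[:,:,0]>172)); v,u=np.nonzero(m)
print('red',660-v.max()/4,660-v.min()/4,-230-u.max()/4,-230-u.min()/4)
i=rect(c,28.,540,660,-380,-230,k=4)
cv2.imwrite('pics/w7.png',i[:,:,::-1])
```

```text
[ 543.09362248 -310.42074912  178.54672968] [ 0.82824246 -0.73808813 -0.38394166] 15.2
red 581.25 593.5 -314.0 -302.0
```

View pics/w7.png

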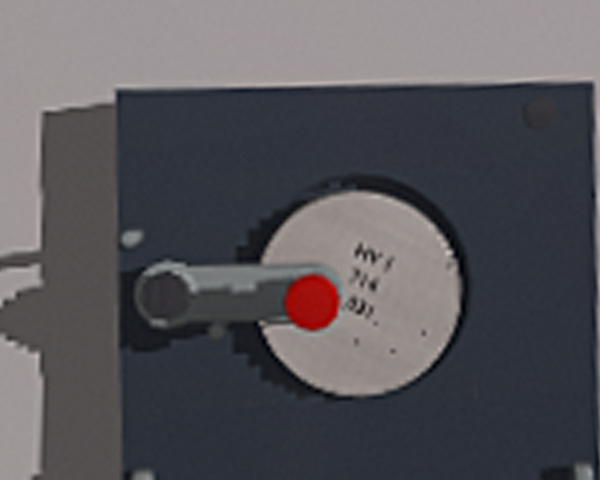

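The view shows the keeper across the block against its stop pin. The post head is at (587.4, −308), a keeper angle of about 1.54 rad. The block is still flat and centred, and the arm is clear of everything, so I'll hand in.

```bash
python3 -c "
from rig import ctrl
print(ctrl.finish_job())"
```

```text
the job is handed in; nothing more can be done
None
```

The block is lying flat in the recess, the keeper is over it at its stop (about 1.54 rad by the camera), and the job was handed in at about 15 s; the hand-in gave no verdict.

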